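# Put the hand light away in its slide-lid case

## Task

Put the dark grey hand light away: push down the orange release tab on the black case and, in the same motion, slide the cover fully open along its rails, away from the case's yellow end; then lay the light along the saddle in the case with its lens end at the yellow end. Slide the cover fully shut so that the tab clicks back up, and leave the other things on the bench undisturbed.

Things in the scene. Friction and masses are not known exactly. Their poses are not given: they have to be found in the camera images.
- case: Black case fixed to the bench, 145 wide (its x) x 206 long (its y) x 68.5 mm high; end wall at -y marked yellow. Origin: centre of its underside, on the bench; z up. Yaw within 0.25 rad of 0: +y points to the robot's left. Floor 4 mm up; inside 134 mm wide, y -97 to 97. Rail lips over both long sides (60 mm off the middle outward, z 62.5 to 68.5) leave a mouth 120 mm wide.
- saddle (a point): Point (0, -12, 19.5) mm in the case, axes as the case; light_grip lies here or up to 12 mm nearer the yellow end when the light lies well. The V saddle is two pairs of sloping foam pads along x = 0: for the head at y -83 to -49, for the handle at y 30 to 60 mm, rising from 16 to 22 mm off the middle to 25 mm high outside; bare floor between the pairs.
- cover (a joint): Grey sliding cover, 190 x 128 x 4 mm, top at z 62 in the case, in m: 0 shut (every start), grows toward the case's +y, 0.170 fully open (stop): it then overhangs the +y end and the mouth is open from y -97 to 75 mm. Rubs with 1.5 to 3 N, stays where left. Locked at 0 (3 mm play) unless the tab is pressed.
- tab (a joint): Orange release tab in the cover, in m: 0 up (locks a shut cover), grows as pressed straight down, stop at 0.008. Spring 2 N at first, 5.6 N at the stop. Its side teeth leave the notches in the rail lips at 0.0045; once the cover has slid 12 mm the rails hold it down at about 0.0045. With the cover fully home it springs up to 0 if nothing rests on it.
- tab_top (a point): Centre of the tab's top (44 mm along case x, 32 along y); moves with tab and cover, axes as the case; at (0, -72.5, 70) mm in the case when shut and up. Before and behind it along the slide the cover has cross ribs, 70 mm long, tops at z 76 in the case, inner faces 36 mm apart with the tab midway: closed fingertips fit between them and push the cover either way.
- cover_edge (a point): Middle of the top of the cover's trailing edge (nearest the yellow end); moves with the cover, axes as the case.
- light: Loose dark grey hand light, 143 mm long along its y, 0.11 to 0.22 kg. Origin: under mid-length, on the bench at the start; z up. Head with lens (36 wide, 39 mm high) at y -72 to -26; round handle (26 wide, 31 mm high) at y -26 to 72 mm. Starts right of the case, turned up to 1.85 rad left or 2.45 right from its place in the case. Lies rightly when its -y points along the case's -y.
- light_grip (a point): Grip point on the handle's axis, 14 mm from the head, near the centre of mass: (0, -12, 15.5) mm in the light's frame, axes as the light. Grasp across x here.
- light_lens (a point): Centre of the lens face at the head's outer end: (0, -72, 19.5) mm in the light's frame.
- red_driver: Bystander, loose: red-handled screwdriver, 212 mm, lying near the front edge. Leave alone. Origin: centre of its underside.
- oiler: Bystander, loose: small oil bottle with red nozzle, 29 mm wide, 90 mm tall, standing at the left. Leave alone. Origin: centre of its underside.
- red_box: Bystander, loose: closed red plastic box 65x112x58 mm, at the right. Leave alone. Origin: centre of its underside.
- marker: Bystander, loose: black paint marker, 130 mm, near the front edge. Leave alone. Origin: centre of its underside.

How it is judged:
By the outcome, as a careful person would: the job done as asked, in the order asked, and still so for the second after the job is handed in, with the robot touching nothing.
It also fails if it takes over 64 s, if anything falls off the work surface, if the arm or the gripper's body presses on something with over 40 N, if the wrist force passes 120 N, or if a joint passes its speed limit or range.

## Robot

A 6-joint arm with a two-finger parallel gripper is mounted at the origin on a cart in front of the work surface, level with it; the furniture and walls round the work are solid. World frame = base frame: x ahead of the robot, y to its left, z up, the work surface at z = 0. Lengths are in m, angles in rad, forces in N, time in s.
With the tool pointing down it reaches from about 0.4 to 0.825 m from the base axis. Payload 7 kg.
Tool frame: the origin (TCP) lies at the very end of the fingers, on their centre line; the grasp point (between the pads) lies arm.hold_point_z behind it (arm.hold_point_z is the distance from the TCP to the grasp point, in m); z points along the fingers, y is the line along which they close (so a half turn about z gives the same grasp; the last joint's range is limited). The gripper opens to 88 mm and grips with 3 to 60 N. Pads are 19 mm wide; open, the fingers measure 130 mm over their backs; the gripper's body (78 mm by 193 mm) begins 47 mm behind the grasp point.
Start: joints at [-0.942, 0.359, 0.012, 0, -1.224, -0.288], TCP at [0.226, -0.636, 0.227] pointing down, gripper open.
Joint ranges: [-3.07, 3.07], [-1.43, 2.12], [-1.02, 1.25], [-3.03, 1.67], [-3.05, -0], [-3.03, 3.03]. Speed limits (rad/s): [2.39, 2.39, 3.01, 3.14, 3.14, 3.14].

## Interface

Orientations are given as [roll, pitch, yaw] about the fixed x, y, z axes, in that order (R = Rz(yaw) Ry(pitch) Rx(roll)).
In Python, from station import arm gives the robot as it stands.
- The arm moves only by the tool jog_arm, called after "Request:" in YAML: its name, and indented under it one key for each argument. Schema: {"type":"object","properties":{"offsets":{"type":"array","items":{"type":"array","prefixItems":[{"type":"number"},{"type":"array","items":{"type":"number"},"minItems":3,"maxItems":3},{"type":"number"}],"minItems":3,"maxItems":3},"minItems":1,"maxItems":20},"squeeze":{"type":"number"},"only":{"type":"string"},"quiet":{"type":"boolean"},"lines":{"type":"string"}},"required":["offsets"],"additionalProperties":false}. offsets is a list of rows, 1 to 20 of them, each written [opening, [dx, dy, dz], turn]: the finger opening in m, then dx, dy, dz in units of 100 mm, then a turn about the tool's z in units of 0.25 rad; each row is the pose to reach, as a shift and turn from the pose commanded when the call began, along the tool's axes at that moment; what a row does not reach only later rows make up. A row lasts 1/12 s, in which the tool goes at most 0.0417 m and 0.125 rad, less where a joint would pass 70% of its speed; a pose out of reach is approached as far as the arm can. The fingers move at their own pace and stop on an object; squeeze is the grip in N (left out, the last holds). Time passes only in rows, so rows that do not move let the fingers close. The tool returns the time, the measured TCP pose, the force, the opening and the grip force at its end. only (a regular expression) keeps the lines of the reply that match it, lines (a string "A,B") keeps lines A to B, and quiet returns only ok. Input that does not fit is refused with a message, and nothing moves.
- arm.get_state(): the state, without advancing time (a new reading comes with each control period).
- arm.grab_frame(name): name is "scene" or "top"; returns the picture (480x640x3 uint8, red, green, blue); there is no depth.
- arm.camera_params(name): a dict with "fx", "fy", "cx", "cy" (pixels), "T" (4x4, takes a point from camera to world coordinates). Camera axes: x right, y down, z forward; pixel columns grow to the right and rows downward; lengths in m; the calibration is good to about 2 mm. A picture is of the moment at which its call begins. camera_params takes no time and is no camera call.
- arm.job_done(): hands the job in; it is judged then, once.
The state is a dict: "t": time; "q": joint angles; "qd": joint speeds; "joint_efforts": joint torques, N m; "eef_pos": TCP position; "ee_rot": TCP orientation; "force": force on the tool from outside, world axes, zero at the start; "moment": the same for the moment, N m; "width": finger opening in m; "gripper_force": force on a finger pad.
Only numpy, scipy, OpenCV 4.12 (cv2) and the standard library are available. Lean on these libraries where they do the work, as an engineer would, in place of code of your own. Each camera call takes 0.05 s, during which the arm holds its last target. There are 200 camera calls.

## Working session

There is one attempt and no reset: what is moved stays moved. The work goes in short steps, Python scripts to look and compute and a tool call to move; the robot and the scene stay as the last step left them, time stands still between calls to the robot, and variables do not carry over. Pictures are saved under pics/ and viewed, at most 10 in all, crops included, and the job is handed in when it is done.

```bash
ls; mkdir -p pics; python3 - <<'E'
from station import arm
import cv2
for n in("scene","top"):
    cv2.imwrite(f"pics/{n}0.png",arm.grab_frame(n)[:,:,::-1])
    p=arm.camera_params(n);print(n,p)
print(arm.hold_point_z,arm.get_state())
E
```

```text
pics
station.py
scene {'fx': 604.0868550668562, 'fy': 604.0868550668562, 'cx': 311.7152467535206, 'cy': 244.88193795493004, 'T': array([[-0.85149035, -0.31927863,  0.41596315, -0.17871595],
       [-0.52418302,  0.49707233, -0.69148483,  1.05511819],
       [ 0.01401255, -0.80683348, -0.59061272,  1.04328716],
       [ 0.        ,  0.        ,  0.        ,  1.        ]])}
top {'fx': 528.272296057719, 'fy': 528.272296057719, 'cx': 320.4876092286838, 'cy': 239.71655304457482, 'T': array([[-0.01877235, -0.99165265,  0.1275642 ,  0.28270081],
       [-0.99982052,  0.01829278, -0.00493   , -0.06157337],
       [ 0.00255534, -0.12763385, -0.99181806,  1.61149439],
       [ 0.        ,  0.        ,  0.        ,  1.        ]])}
0.0188 {'t': 0.1, 'q': array([-9.41907863e-01,  3.59341629e-01,  1.11446019e-02, -2.90833986e-04,
       -1.22409449e+00, -2.88103246e-01]), 'qd': array([ 0.00112032, -0.0012381 ,  0.00359572, -0.00061707,  0.00120712,
       -0.00096768]), 'joint_efforts': array([-7.21953729e-04, -5.84164131e+01,  2.93750381e+01,  7.01531768e+00,
        1.01910697e-02, -5.89268257e-05]), 'eef_pos': array([ 0.22542804, -0.63578163,  0.22569995]), 'ee_rot': array([ 3.14008140e+00, -1.62724265e-04, -2.80090634e+00]), 'force': array([ 0.64125271, -0.2122568 , -0.08753085]), 'moment': array([ 0.04010589, -0.01908487,  0.00992855]), 'gripper_force': 0.0, 'width': 0.0877095724670296}
```

View pics/scene0.png

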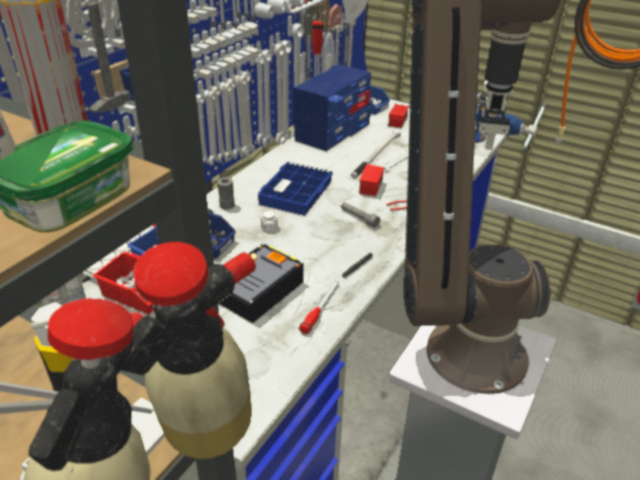

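View pics/top0.png

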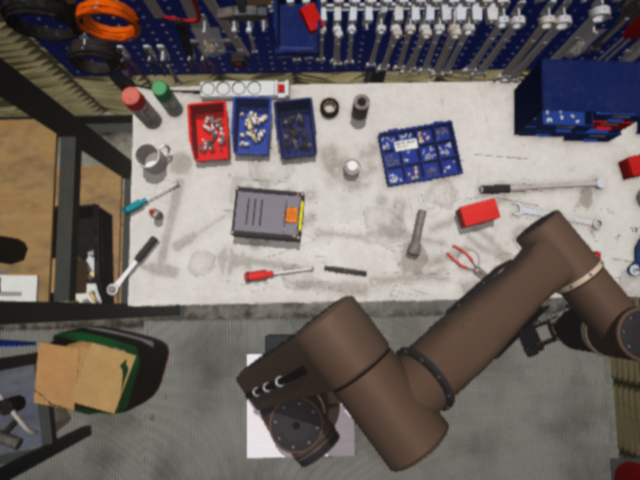

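The top view shows the case around (269,214), with its yellow end at the right (303,215) and the orange tab at (292,214). The light is around (416,232). In the scene view the case is at (262,280), the tab at (278,257) and the light at (362,214). I'll enlarge these in one composite.

```bash
python3 - <<'E'
import cv2,numpy as np
def crop(n,x,y,w,h,s=5):
    im=cv2.imread(f"pics/{n}0.png")[y:y+h,x:x+w]
    im=cv2.resize(im,None,fx=s,fy=s,interpolation=cv2.INTER_CUBIC)
    for k in range(0,w,10):
        cv2.line(im,(k*s,0),(k*s,4 if k%50 else 10),(0,255,0),1);cv2.putText(im,str(x+k),(k*s,16),0,.33,(0,0,255),1)
    for k in range(10,h,10): cv2.line(im,(0,k*s),(5,k*s),(0,255,0),1);cv2.putText(im,str(y+k),(6,k*s+4),0,.33,(0,0,255),1)
    return im
a=np.vstack([np.hstack([crop("top",228,182,80,60),crop("top",378,202,80,60)]),np.hstack([crop("scene",225,240,80,60),crop("scene",325,180,80,60)])])
cv2.imwrite("pics/crop.png",a);print(a.shape)
E
```

```text
(600, 800, 3)
```

View pics/crop.png

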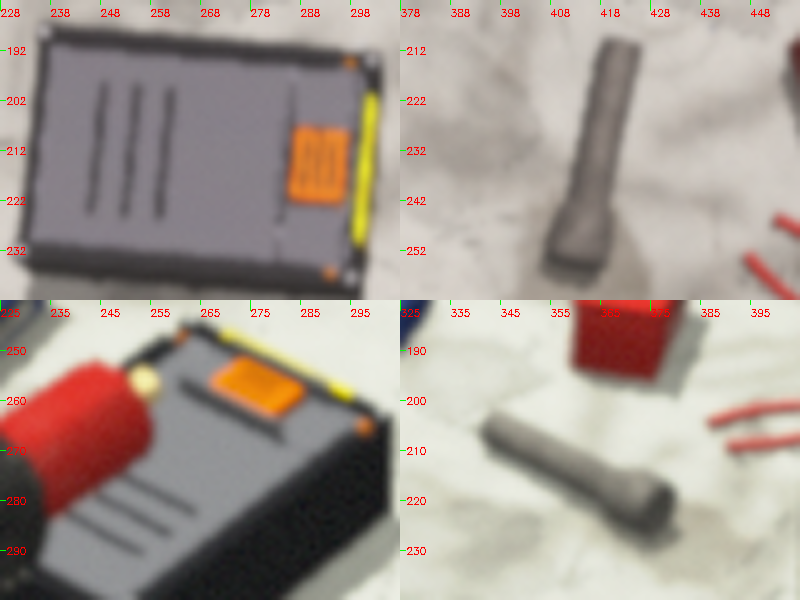

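```bash
cat > h.py <<'E'
import numpy as np
from scipy.optimize import least_squares
from station import arm
P={n:arm.camera_params(n) for n in("top","scene")}
def proj(n,X):
    p=P[n];T=p["T"];c=(np.asarray(X)-T[:3,3])@T[:3,:3]
    return np.array([p["fx"]*c[0]/c[2]+p["cx"],p["fy"]*c[1]/c[2]+p["cy"]])
def tri(a,b):
    r=least_squares(lambda X:np.r_[proj("top",X)-a,proj("scene",X)-b],[.5,0,.05]);return r.x,np.abs(r.fun).max()
def ray(n,u,z):
    p=P[n];T=p["T"];d=T[:3,:3]@[(u[0]-p["cx"])/p["fx"],(u[1]-p["cy"])/p["fy"],1];return T[:3,3]+d*(z-T[2,3])/d[2]
def Rz(a): return np.array([[np.cos(a),-np.sin(a),0],[np.sin(a),np.cos(a),0],[0,0,1]])
E
python3 - <<'E'
from h import *
np.set_printoptions(precision=4,suppress=True)
f=lambda o,X,Y:np.array([o[0]+X/5-.4,o[1]+Y/5-.4])
tc=lambda X,Y:f((228,182),X,Y); tl=lambda X,Y:f((378,202),X-400,Y)
sc=lambda X,Y:f((225,240),X,Y-300); sl=lambda X,Y:f((325,180),X-400,Y-300)
D={"tab":(tc(319.5,165),sc(258,387)),"mL":(tc(350,62),sc(182,337)),"mR":(tc(330,271),sc(364,426)),
"y1":(tc(372,94),sc(224,332)),"y2":(tc(359,242),sc(352,393)),"tail":(tl(622,42),sl(490,427)),"lens":(tl(574,266),sl(657,517))}
for k,(a,b) in D.items(): print(k,*tri(a,b))
for k,z in (("tab",.07),("y1",.0685),("y2",.0685),("mL",.0685),("mR",.0685),("tail",.0155),("lens",.0195)):
    print(k,ray("top",D[k][0],z)[:2],ray("scene",D[k][1],z)[:2])
# outline corners top view z=.0685
for c in((40,28),(382,52)): print(ray("top",tc(*c),.0685)[:2])
E
```

```text
tab [0.5567 0.0148 0.0717] 0.17019389348394043
mL [ 0.6193 -0.0039  0.068 ] 0.13932919198464333
mR [0.4936 0.0094 0.0687] 0.22195371233419792
y1 [ 0.5996 -0.0165  0.0713] 0.059065828704945034
y2 [ 0.511  -0.0075  0.072 ] 0.1023836840369654
tail [ 0.5743 -0.3826  0.0162] 0.07015663688741824
lens [ 0.4374 -0.3469  0.0178] 0.3391725003608599
tab [0.5575 0.0151] [0.5575 0.0128]
y1 [ 0.6    -0.0165] [ 0.602  -0.0195]
y2 [ 0.5112 -0.0076] [ 0.5138 -0.0113]
mL [ 0.6196 -0.0037] [ 0.6185 -0.0035]
mR [0.4943 0.0098] [0.4931 0.0091]
tail [ 0.5742 -0.3828] [ 0.575  -0.3834]
lens [ 0.4363 -0.3469] [ 0.4373 -0.3442]
[0.6437 0.1809]
[ 0.6254 -0.0228]
```

```bash
cat >> h.py <<'E'
from scipy.spatial.transform import Rotation as Ro
def go(x,y,z,psi):
    s=arm.get_state();R=Ro.from_euler("xyz",s["ee_rot"]).as_matrix()
    cur=np.arctan2(R[1,0],R[0,0]);d=R.T@(np.array([x,y,z])-s["eef_pos"])
    print("d",d.round(4),"n",round(np.linalg.norm(d)/.0417,1),"turn",round(-((psi-cur+np.pi)%(2*np.pi)-np.pi),3),"t",round(s["t"],2),"w",round(s["width"],4),"F",s["force"].round(1))
C0=np.array([.5643,.0867,0]);YAW=-.10;PSI=YAW-np.pi/2
def cw(*p): return C0+Rz(YAW)@(np.array(p)/1000)
E
python3 -c "
from h import *
p=cw(0,-72.5,95);print(p);go(*p,PSI)"
```

```text
[0.55706208 0.0145622  0.095     ]
d [-0.5299  0.502   0.1314] n 17.8 turn -1.13 t 0.1 w 0.0877 F [ 0.6 -0.2 -0.1]
```
Rows: does a row need to be reachable? "each row is the pose to reach; tool goes at most 0.0417 - less where joint passes 70%". So I can just repeat the target for many rows... but straight line at that rate; descending linear across 0.73m: z at red_box position? From .226 to .095 linear; fine? red_box at px (478,212) → world approx (0.56,-0.5)... path at y=-0.5: x=.295. Fine anyway. Oiler at left. The white round thing at (350,170) x~0.67. Fine. But gripper open → closed. Keep hover 0.12 first to be careful; go direct to z 0.12 then 0.095. Just do z 0.11: dz=0.116.

The rows are not in the units I measure in: shifts go in units of 100 mm and turns go in units of 0.25 rad. I convert before sending: 0.116 m is 1.16, -0.53 m is -5.3, -1.13 rad is -4.52.

Request:
jog_arm:
  offsets:
    - [0,[-1,1,0],-1]
    - [0,[-1,1,0],-1]
    - [0,[-1,1,0],-1]
    - [0,[-1,1,0],-1]
    - [0,[-5.3,5.02,0.8],-4.52]
    - [0,[-5.3,5.02,0.8],-4.52]
    - [0,[-5.3,5.02,0.8],-4.52]
    - [0,[-5.3,5.02,0.8],-4.52]
    - [0,[-5.3,5.02,0.8],-4.52]
    - [0,[-5.3,5.02,0.8],-4.52]
    - [0,[-5.3,5.02,0.8],-4.52]
    - [0,[-5.3,5.02,0.8],-4.52]
    - [0,[-5.3,5.02,0.8],-4.52]
    - [0,[-5.3,5.02,0.8],-4.52]
    - [0,[-5.3,5.02,0.8],-4.52]
    - [0,[-5.3,5.02,0.8],-4.52]
    - [0,[-5.3,5.02,1.16],-4.52]
    - [0,[-5.3,5.02,1.16],-4.52]
    - [0,[-5.3,5.02,1.16],-4.52]
    - [0,[-5.3,5.02,1.16],-4.52]

```text
t: 1.77
eef_pos: [0.5576, 0.0171, 0.1075]
ee_rot: [3.138, -0.001, -1.668]
force: [-0.2, -0.4, 1.3]
width: 0.0005
gripper_force: 0.0
```

```bash
python3 -c "
from h import *
p=cw(0,-72.5,85);go(*p,PSI)"
```

```text
d [0.0026 0.0002 0.0225] n 0.5 turn 0.003 t 1.77 w 0.0005 F [-0.2 -0.4  1.3]
```

Request:
jog_arm:
  offsets:
    - [0,[0.03,0,0.26],0]
    - [0,[0.03,0,0.26],0]
    - [0,[0.03,0,0.26],0]

```text
t: 2.02
eef_pos: [0.5557, 0.0105, 0.0836]
ee_rot: [3.138, -0.002, -1.671]
force: [-0.6, 0.1, 0.4]
width: -0.0
gripper_force: 0.0
```

```bash
python3 - <<'E'
from h import *
import cv2
a=[]
for n,x,y in(("top",250,180),("scene",235,215)):
    im=arm.grab_frame(n)[y:y+60,x:x+80,::-1];a.append(cv2.resize(im,None,fx=5,fy=5,interpolation=cv2.INTER_CUBIC))
cv2.imwrite("pics/c1.png",np.hstack(a))
go(*cw(0,-72.5,64),PSI)
E
```

```text
d [-0.0038  0.0006  0.0214] n 0.5 turn -0.0 t 2.12 w 0.0005 F [-0.   0.4 -0.2]
```

View pics/c1.png

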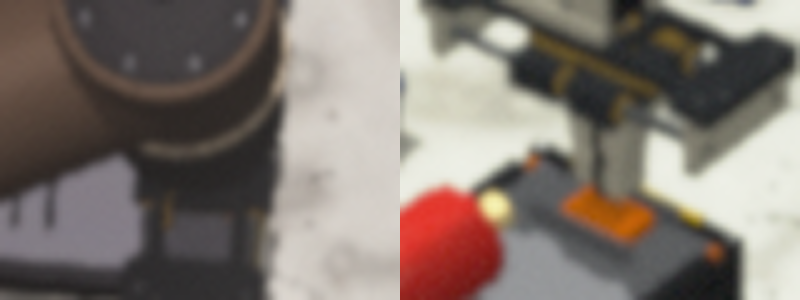

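The fingers are right over the tab, within about 4 mm. The fingertip is near scene px (278,254) and the tab near (276.5,257). Next I press and slide in one motion, with a short check at the end.

Converted, -0.04 m is -0.4, -0.03 m is -0.3.

Request:
jog_arm:
  offsets:
    - [0,[-0.04,0,0.08],0]
    - [0,[-0.04,0,0.14],0]
    - [0,[-0.04,0,0.18],0]
    - [0,[-0.04,0,0.2],0]
    - [0,[-0.04,0,0.21],0]
    - [0,[-0.1,0,0.21],0]
    - [0,[-0.16,0,0.21],0]
    - [0,[-0.22,0,0.21],0]
    - [0,[-0.3,0,0.21],0]
    - [0,[-0.4,0,0.21],0]

```text
t: 2.95
eef_pos: [0.5615, 0.0517, 0.0639]
ee_rot: [-3.141, 0.0, -1.671]
force: [2.6, -1.7, 4.2]
width: 0.0006
gripper_force: 2.3
```

```bash
python3 -c "
from h import *
go(*cw(0,-72.5+178,64),PSI)"
```

```text
d [-0.1406  0.0008 -0.    ] n 3.4 turn -0.0 t 2.95 w 0.0006 F [ 2.6 -1.7  4.2]
```

Converted, -0.14 m is -1.4, -0.137 m is -1.37.

Request:
jog_arm:
  offsets:
    - [0,[-0.2,0,0],0]
    - [0,[-0.4,0,0],0]
    - [0,[-0.6,0,0],0]
    - [0,[-0.8,0,0],0]
    - [0,[-1,0,0],0]
    - [0,[-1.15,0,0],0]
    - [0,[-1.25,0,0],0]
    - [0,[-1.32,0,0],0]
    - [0,[-1.37,0,0],0]
    - [0,[-1.4,0,0],0]

```text
t: 3.78
eef_pos: [0.5743, 0.19, 0.0632]
ee_rot: [3.14, -0.001, -1.671]
force: [-0.7, -4.1, 4.9]
width: 0.0005
gripper_force: 2.4
```

```bash
python3 -c "
from h import *
go(*cw(0,-72.5+178,64),PSI)"
```

```text
d [-0.0017 -0.0004 -0.0008] n 0.0 turn -0.0 t 3.78 w 0.0005 F [-0.7 -4.1  4.9]
```

Request:
jog_arm:
  offsets:
    - [0,[-0.01,0,-0.01],0]
    - [0,[-0.02,0,-0.01],0]
    - [0,[-0.02,0,-0.01],0]

```text
t: 4.03
eef_pos: [0.5745, 0.1914, 0.0643]
ee_rot: [3.14, -0.001, -1.672]
force: [-1.1, -1.8, 5.0]
width: 0.0001
gripper_force: 2.4
```

Request:
jog_arm:
  offsets:
    - [0,[-0.01,0,0],0]
    - [0,[-0.02,0,0],0]
    - [0,[-0.02,0,0],0]

```text
t: 4.28
eef_pos: [0.5744, 0.1916, 0.0643]
ee_rot: [3.139, -0.003, -1.672]
force: [0.8, -10.0, 6.1]
width: 0.0004
gripper_force: 6.0
```

Request:
jog_arm:
  offsets:
    - [0,[-0.01,0,0],0]
    - [0,[-0.02,0,0],0]
    - [0,[-0.02,0,0],0]

```text
t: 4.53
eef_pos: [0.5744, 0.1918, 0.0643]
ee_rot: [3.139, -0.006, -1.672]
force: [0.6, -17.7, 8.7]
width: 0.0007
gripper_force: 9.6
```

Converted, -0.06 m is -0.6, -0.08 m is -0.8.

Request:
jog_arm:
  offsets:
    - [0,[0.05,0,0],0]
    - [0,[0.08,0,-0.3],0]
    - [0,[0.08,0,-0.6],0]
    - [0,[0.08,0,-0.8],0]
    - [0,[0.08,0,-0.8],0]

```text
t: 4.95
eef_pos: [0.577, 0.1894, 0.149]
ee_rot: [-3.136, 0.005, -1.671]
force: [0.6, 0.4, -0.8]
width: -0.0
gripper_force: 0.0
```

```bash
python3 -c "
from h import *
go(.495,-.3617,.14,-3.398)"
```

```text
d [0.5566 0.0265 0.0062] n 13.4 turn 1.727 t 4.95 w -0.0 F [ 0.6  0.4 -0.8]
```

Converted, 0.557 m is 5.57, 0.026 m is 0.26, 1.727 rad is 6.908.

Request:
jog_arm:
  offsets:
    - [0,[5.57,0.26,0.09],6.908]
    - [0,[5.57,0.26,0.09],6.908]
    - [0,[5.57,0.26,0.09],6.908]
    - [0,[5.57,0.26,0.09],6.908]
    - [0,[5.57,0.26,0.09],6.908]
    - [0.06,[5.57,0.26,0.09],6.908]
    - [0.06,[5.57,0.26,0.09],6.908]
    - [0.06,[5.57,0.26,0.09],6.908]
    - [0.06,[5.57,0.26,0.09],6.908]
    - [0.06,[5.57,0.26,0.09],6.908]
    - [0.06,[5.57,0.26,0.09],6.908]
    - [0.06,[5.57,0.26,0.09],6.908]
    - [0.06,[5.57,0.26,0.09],6.908]
    - [0.06,[5.57,0.26,0.09],6.908]
    - [0.06,[5.57,0.26,0.09],6.908]
    - [0.06,[5.57,0.26,0.09],6.908]
    - [0.06,[5.57,0.26,0.09],6.908]

```text
t: 6.37
eef_pos: [0.493, -0.3629, 0.1348]
ee_rot: [3.141, -0.001, 2.886]
force: [-0.3, 0.4, -0.3]
width: 0.06
gripper_force: 0.0
```

```bash
python3 - <<'E'
from h import *
import cv2
a=[]
for n,x,y in(("top",170,180),("scene",325,160)):
    w=160 if n=="top" else 80; s=400/w
    im=arm.grab_frame(n)[y:y+int(w*.75),x:x+w,::-1];a.append(cv2.resize(im,None,fx=s,fy=s,interpolation=cv2.INTER_CUBIC))
cv2.imwrite("pics/c2.png",np.hstack(a))
go(.495,-.3617,.05,-3.398)
E
```

```text
d [-0.0012  0.001   0.0854] n 2.0 turn 0.002 t 6.47 w 0.0602 F [-0.3  0.8 -0.1]
```

View pics/c2.png

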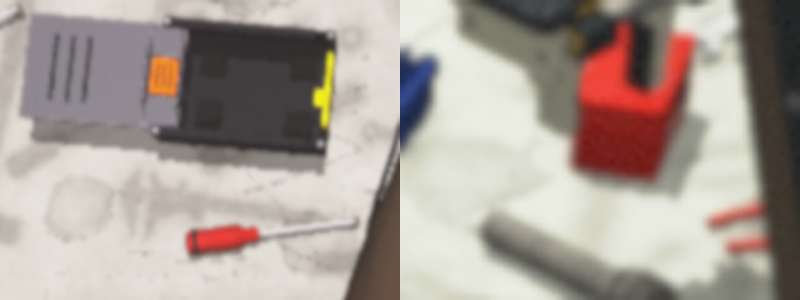

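The left half shows the cover fully open, overhanging to the left, with the tab at crop (163,76). The saddle is empty and the yellow end is at the right. The light is undisturbed. Descending to grasp.

Request:
jog_arm:
  offsets:
    - [0.06,[-0.01,0.01,0.4],0]
    - [0.06,[-0.01,0.01,0.8],0]
    - [0.06,[-0.01,0.01,1.1],0]
    - [0.06,[-0.01,0.01,1.25],0]
    - [0.06,[-0.01,0.01,1.3],0]
    - [0.06,[-0.01,0.01,1.3],0]
  squeeze: 15

```text
t: 6.97
eef_pos: [0.4943, -0.3615, 0.0045]
ee_rot: [3.141, -0.002, 2.887]
force: [-0.2, -0.2, 0.9]
width: 0.0603
gripper_force: 0.0
```

Request:
jog_arm:
  offsets:
    - [0,[0,0,0],0]
    - [0,[0,0,0],0]
    - [0,[0,0,0],0]
    - [0,[0,0,0],0]
    - [0,[0,0,0],0]
    - [0,[0,0,0],0]
  squeeze: 15

```text
t: 7.47
eef_pos: [0.4948, -0.3628, 0.0062]
ee_rot: [-3.142, 0.001, 2.885]
force: [0.2, -0.8, 0.4]
width: 0.0253
gripper_force: 0.1
```

```bash
python3 -c "
from h import *
go(.495,-.3617,.005,-3.398)"
```

```text
d [0.     0.0011 0.0012] n 0.0 turn 0.0 t 7.47 w 0.0253 F [ 0.2 -0.8  0.4]
```

Request:
jog_arm:
  offsets:
    - [0,[0,0,0],0]
    - [0,[0,0,0],0]
    - [0,[0,0,0],0]
  squeeze: 25

```text
t: 7.72
eef_pos: [0.4948, -0.3629, 0.006]
ee_rot: [-3.141, 0.001, 2.885]
force: [-1.0, 1.3, 5.2]
width: 0.024
gripper_force: 25.0
```

Request:
jog_arm:
  offsets:
    - [0,[0,0,-0.2],0]
    - [0,[0,0,-0.5],0]
    - [0,[0,0,-0.9],0]
    - [0,[0,0,-1.3],0]
    - [0,[0,0,-1.6],0]
    - [0,[0,0,-1.6],0]
    - [0,[0,0,-1.6],0]

```text
t: 8.3
eef_pos: [0.4953, -0.3628, 0.1672]
ee_rot: [3.141, 0.004, 2.885]
force: [-0.7, 0.3, -3.3]
width: 0.0242
gripper_force: 25.0
```

```bash
python3 -c "
from h import *
go(*cw(0,-16,165),PSI)"
```

```text
d [0.0448 0.4365 0.0021] n 10.5 turn -1.727 t 8.3 w 0.0242 F [-0.7  0.3 -3.3]
```

Converted, 0.436 m is 4.36, 0.044 m is 0.44, -1.727 rad is -6.908.

Request:
jog_arm:
  offsets:
    - [0,[0.44,4.36,0],-6.908]
    - [0,[0.44,4.36,0],-6.908]
    - [0,[0.44,4.36,0],-6.908]
    - [0,[0.44,4.36,0],-6.908]
    - [0,[0.44,4.36,0],-6.908]
    - [0,[0.44,4.36,0],-6.908]
    - [0,[0.44,4.36,0],-6.908]
    - [0,[0.44,4.36,0],-6.908]
    - [0,[0.44,4.36,0],-6.908]
    - [0,[0.44,4.36,0],-6.908]
    - [0,[0.44,4.36,0],-6.908]
    - [0,[0.44,4.36,0],-6.908]
    - [0,[0.44,4.36,0],-6.908]
    - [0,[0.44,4.36,0],-6.908]
    - [0,[0.44,4.36,0],-6.908]
    - [0,[0.44,4.36,0],-6.908]

```text
t: 9.63
eef_pos: [0.5614, 0.07, 0.1638]
ee_rot: [3.139, -0.001, -1.674]
force: [-0.7, 0.1, -2.4]
width: 0.0243
gripper_force: 25.0
```

```bash
python3 - <<'E'
from h import *
import cv2
a=[]
for n,x,y in(("top",230,170),("scene",225,180)):
    w=100; s=4
    im=arm.grab_frame(n)[y:y+110,x:x+w,::-1];a.append(cv2.resize(im,None,fx=s,fy=s,interpolation=cv2.INTER_CUBIC))
cv2.imwrite("pics/c3.png",np.hstack(a))
go(*cw(0,-17,100),PSI)
E
```

```text
d [ 0.     -0.0008  0.0645] n 1.5 turn -0.004 t 9.73 w 0.0245 F [ 0.3 -0.8 -2.6]
```

View pics/c3.png

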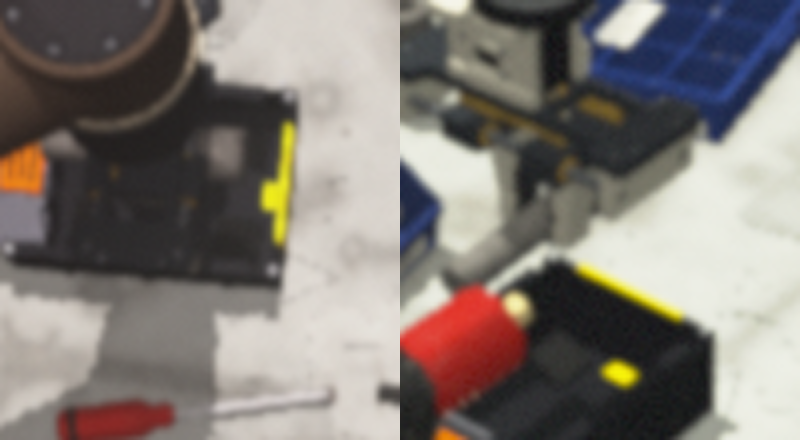

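```bash
python3 - <<'E'
from h import *
g=np.array(arm.get_state()["eef_pos"]);g[2]+=.0095;R=Rz(YAW)
print(g)
for z in (0,.02,-.02): print("tail scene pred",proj("scene",g+R@[0,.084,z]),"seen 238,248; headtop top pred",proj("top",g+R@[0,-.06,.0235+z]),"seen 291,207")
print("head center top",proj("top",g+R@[0,-.037,.0235]), "seen (286.5,207)")
E
```

```text
[0.56188888 0.06991098 0.17401097]
tail scene pred [237.76032868 250.74196605] seen 238,248; headtop top pred [290.88744861 206.94755339] seen 291,207
tail scene pred [237.27009145 244.00475232] seen 238,248; headtop top pred [290.4921545 205.5372348] seen 291,207
tail scene pred [238.24263456 257.37018107] seen 238,248; headtop top pred [291.27197738 208.31946369] seen 291,207
head center top [282.46429758 206.26852604] seen (286.5,207)
```

The held light lines up with the case and sits level: its lens end is at top px (291,207) and its tail at scene px (238,248), both as predicted. Lowering it now.

Converted, 0.149 m is 1.49, 0.147 m is 1.47.

Request:
jog_arm:
  offsets:
    - [0,[0,-0.01,0.4],0]
    - [0,[0,-0.01,0.8],0]
    - [0,[0,-0.01,1.1],0]
    - [0,[0,-0.01,1.25],0]
    - [0,[0,-0.01,1.35],0]
    - [0,[0,-0.01,1.4],0]
    - [0,[0,-0.01,1.44],0]
    - [0,[0,-0.01,1.47],0]
    - [0,[0,-0.01,1.49],0]
    - [0,[0,-0.01,1.49],0]

```text
t: 10.57
eef_pos: [0.5638, 0.0703, 0.0171]
ee_rot: [-3.141, 0.001, -1.671]
force: [-0.1, 0.3, -2.7]
width: 0.0244
gripper_force: 25.0
```

```bash
python3 -c "
from h import *
go(*cw(0,-17,11),PSI)"
```

```text
d [0.0007 0.0012 0.0061] n 0.2 turn -0.0 t 10.57 w 0.0244 F [-0.1  0.3 -2.7]
```

Request:
jog_arm:
  offsets:
    - [0,[0,0.01,0.01],0]
    - [0,[0,0.01,0.02],0]
    - [0,[0,0.01,0.03],0]
    - [0,[0,0.01,0.03],0]

```text
t: 10.9
eef_pos: [0.5625, 0.0703, 0.0137]
ee_rot: [-3.141, 0.0, -1.671]
force: [-0.3, 0.4, -3.0]
width: 0.0248
gripper_force: 25.0
```

Request:
jog_arm:
  offsets:
    - [0,[0,0,0.01],0]
    - [0,[0,0,0.02],0]
    - [0,[0,0,0.02],0]

```text
t: 11.15
eef_pos: [0.5623, 0.0702, 0.0113]
ee_rot: [3.141, -0.0, -1.671]
force: [-0.3, 0.2, -2.2]
width: 0.024
gripper_force: 25.0
```

Request:
jog_arm:
  offsets:
    - [0,[0,0,0.01],0]
    - [0,[0,0,0.02],0]
    - [0,[0,0,0.02],0]

```text
t: 11.4
eef_pos: [0.5626, 0.0703, 0.01]
ee_rot: [-3.141, -0.0, -1.67]
force: [-2.3, 0.5, 4.0]
width: 0.0245
gripper_force: 25.0
```

Converted, -0.15 m is -1.5, -0.05 m is -0.5.

Request:
jog_arm:
  offsets:
    - [0.05,[0,0,0],0]
    - [0.05,[0,0,0],0]
    - [0.05,[0,0,0],0]
    - [0.05,[0,0,0],0]
    - [0.05,[0,0,-0.2],0]
    - [0.05,[0,0,-0.5],0]
    - [0.05,[0,0,-0.9],0]
    - [0.05,[0,0,-1.3],0]
    - [0,[-0.4,0,-1.5],0]
    - [0,[-0.8,0,-1.5],0]
    - [0,[-1.2,0,-1.5],0]
    - [0,[-1.2,0,-1.5],0]

```text
t: 12.4
eef_pos: [0.5758, 0.1954, 0.1603]
ee_rot: [-3.139, 0.002, -1.667]
force: [0.7, -0.1, -0.1]
width: 0.0287
gripper_force: 0.0
```

```bash
python3 - <<'E'
from h import *
import cv2
a=[]
for n,x,y in(("top",210,170),("scene",215,200)):
    w=100; s=4
    im=arm.grab_frame(n)[y:y+110,x:x+w,::-1];a.append(cv2.resize(im,None,fx=s,fy=s,interpolation=cv2.INTER_CUBIC))
cv2.imwrite("pics/c4.png",np.hstack(a))
go(*cw(0,-72.5+170,85),PSI)
for n in P:
  for p in((0,-89,23.5),(0,67,19.5)): print(n,proj(n,cw(*p)))
E
```

```text
d [ 0.0075 -0.0006  0.0742] n 1.8 turn 0.002 t 12.5 w 0.0211 F [-0.6 -0.4  0.5]
top [297.87813836 217.83616588]
top [247.07775608 213.94969444]
scene [280.25008167 268.11332593]
scene [241.09917372 299.17885096]
```

View pics/c4.png

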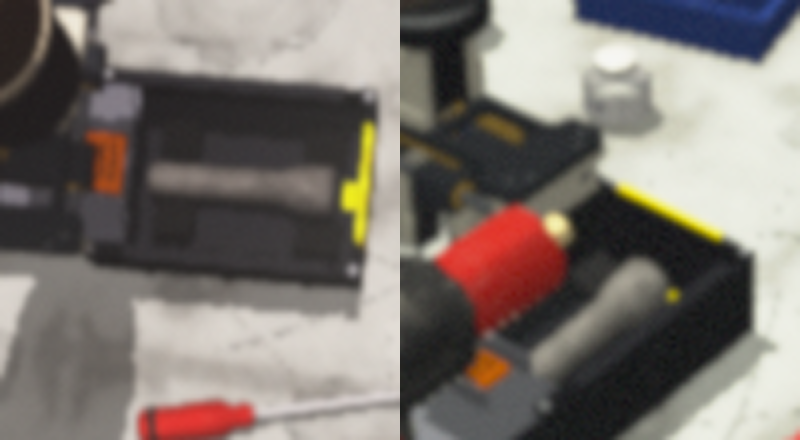

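The light lies along the saddle in the top crop, from (148,178) to (335,187). Its lens is at the yellow end, and the ends match a grip position of y about -17 mm. Next I slide the cover shut, with the tips at z 71 mm so they miss the tab.

Converted, 0.088 m is 0.88, 0.0075 m is 0.075.

Request:
jog_arm:
  offsets:
    - [0,[0.075,0,0.3],0]
    - [0,[0.075,0,0.6],0]
    - [0,[0.075,0,0.74],0]
    - [0,[0.075,0,0.8],0]
    - [0,[0.075,0,0.85],0]
    - [0,[0.075,0,0.88],0]
    - [0,[0.075,0,0.88],0]

```text
t: 13.08
eef_pos: [0.574, 0.182, 0.0719]
ee_rot: [-3.141, 0.0, -1.671]
force: [0.4, 0.4, 0.0]
width: 0.0001
gripper_force: 0.0
```

```bash
python3 -c "
from h import *
go(*cw(0,-72.5-8,71),PSI)"
```

```text
d [1.763e-01 1.000e-04 8.000e-04] n 4.2 turn -0.0 t 13.08 w 0.0001 F [0.4 0.4 0. ]
```

Converted, 0.171 m is 1.71, 0.168 m is 1.68.

Request:
jog_arm:
  offsets:
    - [0,[0.1,0,0.01],0]
    - [0,[0.25,0,0.01],0]
    - [0,[0.45,0,0.01],0]
    - [0,[0.65,0,0.01],0]
    - [0,[0.85,0,0.01],0]
    - [0,[1.05,0,0.01],0]
    - [0,[1.25,0,0.01],0]
    - [0,[1.4,0,0.01],0]
    - [0,[1.5,0,0.01],0]
    - [0,[1.58,0,0.01],0]
    - [0,[1.64,0,0.01],0]
    - [0,[1.68,0,0.01],0]
    - [0,[1.71,0,0.01],0]

```text
t: 14.17
eef_pos: [0.5571, 0.012, 0.0709]
ee_rot: [-3.141, 0.0, -1.67]
force: [0.9, 3.4, 5.0]
width: 0.0004
gripper_force: 2.2
```

Request:
jog_arm:
  offsets:
    - [0,[0.01,0,0],0]
    - [0,[0.02,0,0],0]
    - [0,[0.03,0,0],0]
    - [0,[0.03,0,0],0]

```text
t: 14.5
eef_pos: [0.5562, 0.009, 0.0703]
ee_rot: [3.141, -0.0, -1.671]
force: [0.4, 0.1, 1.4]
width: 0.0008
gripper_force: 0.9
```

Request:
jog_arm:
  offsets:
    - [0,[0.01,0,0],0]
    - [0,[0.02,0,0],0]
    - [0,[0.02,0,0],0]

```text
t: 14.75
eef_pos: [0.5562, 0.0081, 0.0704]
ee_rot: [-3.141, 0.002, -1.671]
force: [0.9, 7.4, 0.7]
width: 0.0003
gripper_force: 3.6
```

Request:
jog_arm:
  offsets:
    - [0,[0.01,0,-0.01],0]
    - [0,[0.02,0,-0.01],0]
    - [0,[0.02,0,-0.01],0]

```text
t: 15.0
eef_pos: [0.5563, 0.0077, 0.071]
ee_rot: [-3.141, 0.004, -1.671]
force: [-0.2, 14.9, -2.5]
width: 0.0006
gripper_force: 7.0
```

Request:
jog_arm:
  offsets:
    - [0,[0.01,0,0],0]
    - [0,[0.02,0,0],0]
    - [0,[0.02,0,0],0]

```text
t: 15.25
eef_pos: [0.5563, 0.0074, 0.071]
ee_rot: [-3.14, 0.006, -1.671]
force: [-2.3, 23.9, -3.1]
width: 0.0007
gripper_force: 11.3
```

Request:
jog_arm:
  offsets:
    - [0,[-0.05,0,-0.01],0]
    - [0,[-0.1,0,-0.02],0]
    - [0,[-0.15,0,-0.02],0]
    - [0,[-0.15,0,-0.02],0]

```text
t: 15.58
eef_pos: [0.557, 0.0183, 0.0734]
ee_rot: [3.141, -0.001, -1.67]
force: [-0.1, -0.0, 0.5]
width: 0.0008
gripper_force: 0.0
```

Request:
jog_arm:
  offsets:
    - [0,[0,0,0.01],0]
    - [0,[0,0,0.02],0]
    - [0,[0,0,0.03],0]
    - [0,[0,0,0.04],0]
    - [0,[0,0,0.04],0]

```text
t: 16.0
eef_pos: [0.557, 0.0176, 0.0694]
ee_rot: [3.141, -0.0, -1.671]
force: [-0.2, -0.9, 1.4]
width: 0.0007
gripper_force: 1.1
```

Request:
jog_arm:
  offsets:
    - [0,[0,0,-0.1],0]
    - [0,[0,0,-0.4],0]
    - [0,[0.3,0,-0.8],0]
    - [0,[0.7,0,-1.2],0]
    - [0,[1.1,0,-1.5],0]
    - [0,[1.5,0,-1.5],0]
    - [0,[1.9,0,-1.5],0]
    - [0,[2.3,0,-1.5],0]
    - [0,[2.5,0,-1.5],0]
    - [0,[2.5,0,-1.5],0]

```text
t: 16.83
eef_pos: [0.531, -0.2364, 0.2206]
ee_rot: [-3.141, -0.001, -1.675]
force: [0.3, 1.0, -0.2]
width: 0.0001
gripper_force: 0.0
```

```bash
python3 - <<'E'
from h import *
import cv2
a=[]
for n,x,y in(("top",228,182),("scene",225,240)):
    w=80; s=5
    im=arm.grab_frame(n)[y:y+60,x:x+w,::-1];a.append(cv2.resize(im,None,fx=s,fy=s,interpolation=cv2.INTER_CUBIC))
b=cv2.imread("pics/crop.png");b=np.hstack([b[:300,:400],b[300:,:400]])
cv2.imwrite("pics/c5.png",np.vstack([np.hstack(a),b]))
E
```

```text
(no output)
```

View pics/c5.png

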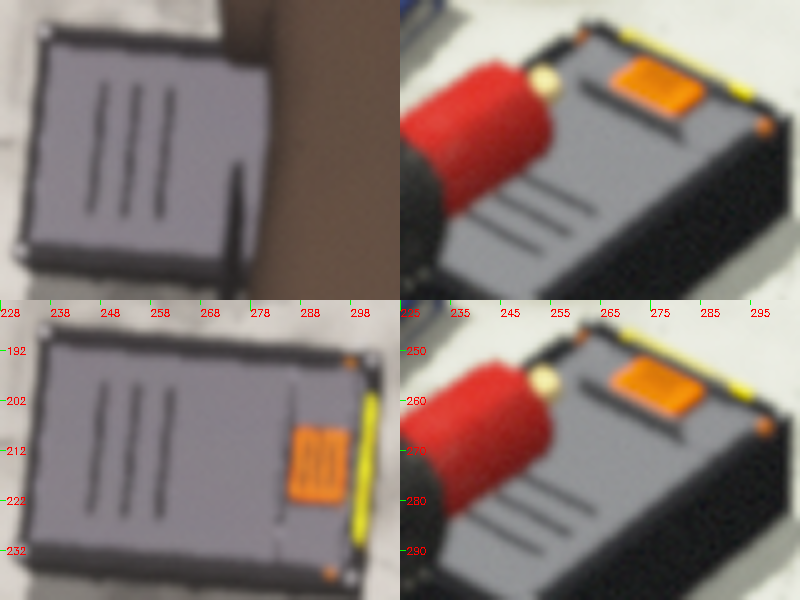

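The shut cover and raised tab look the same as in the starting picture. I'll do a sub-pixel comparison before handing in.

```bash
python3 - <<'E'
from h import *
import cv2
def ecc(n,x,y,w,h):
    a=cv2.imread(f"pics/{n}0.png",0);b=cv2.cvtColor(arm.grab_frame(n),cv2.COLOR_RGB2GRAY)
    M=np.eye(2,3,dtype=np.float32)
    c,M=cv2.findTransformECC(a[y:y+h,x:x+w],b[y:y+h,x:x+w],M,cv2.MOTION_TRANSLATION);print(n,c,M[:,2])
ecc("scene",263,248,24,20); ecc("top",242,196,25,32)
print(proj("scene",cw(0,-72.5,70))-proj("scene",cw(0,-71.5,70)))
ecc("top",232,260,140,24); ecc("top",452,195,50,35)
E
```

```text
scene 0.9999155800646814 [-0.0267684  -0.00298368]
top 0.9889548763194664 [0.00842925 0.03139603]
[ 0.24349192 -0.17977812]Traceback (most recent call last):
  File "<stdin>", line 9, in <module>
  File "<stdin>", line 6, in ecc
cv2.error: OpenCV(4.12.0) /io/opencv/modules/video/src/ecc.cpp:589: error: (-7:Iterations do not converge) The algorithm stopped before its convergence. The correlation is going to be minimized. Images may be uncorrelated or non-overlapped in function 'findTransformECC'
```

```bash
python3 -c "
from station import arm
print(arm.job_done())"
```

```text
the job is handed in; nothing more can be done
None
```

The light is on the saddle with its lens at the yellow end, and the cover is shut within about 0.1 mm of its starting position with the tab up. I handed the job in at about 17 s; my last check that the other bench items hadn't moved failed, but the arm was never brought down near them.

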